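# Check a fused-glass test block in the strain viewer

### The job

Get the strain viewer ready: drop the filter cartridge fully home into the pocket of the viewer, let go of it, and swing the red lever fully shut over it. Then take up the green glass test block by its two white frosted faces only, never touching the clear green ones, and hold it upright in the light path midway between lamp and lens, centred side to side, the lower half of the block in the beam and its clear green faces squarely to lamp and lens. Finish while still holding it there, still and clear of everything, without having knocked the glass against the viewer or disturbed the two jars or the coaster.

Things in the scene. Friction and masses are not known exactly. Their poses are not given: they have to be found in the camera images.
- viewer: Strain viewer, fixed: dark base plate 110 x 360 x 12 mm with two blue housings, the 170 mm gap between them open above. Origin on the table under the gap's centre; y = light axis (yellow line). Lamp housing y +85..+155, x +-45, top z 112 mm. Lens housing with pocket y -85..-165, x +-50, flat top z 100 mm; eyepiece 18 mm beyond. Only the steel post (20 mm dia.) and red lever stand on it.
- beam (a point): Middle of the light path: centre of the gap, 77 mm above the table, level with the lamp window and the lens. Axes as viewer (y along the light).
- pocket_floor (a point): Centre of the floor of the pocket in the lens housing (at viewer x 0, y -125, z 55 mm). Axes as viewer. The pocket is 44 mm along x, 28 mm along y, 45 mm deep from the mouth at z 100 mm, with a 3 mm chamfer at the mouth.
- cartridge: Loose filter cartridge: upright black block, orange top band, round violet filter near the foot of both broad faces; 40 mm along x, 24 along y, 80 tall, lowest 8 mm tapered in 3 mm a side; 0.12 kg. Origin: centre of underside. Goes in upright, foot down, 40 mm side along viewer x, either way round; home, it stands on the pocket floor with 35 mm sticking out (top 135 mm above table).
- lever (a joint): Red lever on a vertical axis. 0 = fully open (points roughly along viewer -y), 1.9 rad = fully shut (stop): points along viewer -x across the cartridge's top. Grows clockwise seen from above. Stays where left; about 1 N at the knob moves it. Arm 14 mm wide, z 139 to 149 mm above the table, 4 mm above a cartridge that is home; one not home blocks it.
- lever_knob (a point): Centre of the upright round red knob on the lever's end, 16 mm diameter, standing 34 mm above the lever arm, top at 183 mm above the table; this point is 165 mm above the table and 75 mm from the lever's axis.
- lever_pivot (a point): On the lever's vertical axis (viewer x +40, y -125 mm), at 139 mm above the table. Axes as viewer.
- sample: Loose glass test block standing upright: 36 mm along its x (between the two clear green polished faces), 30 mm along its y (between the two white frosted faces), 80 mm tall; about 0.21 kg. Origin: centre of its underside, z up. Seen from above it is green with a white strip, 4 mm thick, along two opposite long edges: those are the frosted sides.
- sample_polished: The two clear green polished faces of the test block (at its x = -18 and +18 mm; each 22 mm wide and 80 mm tall, between the frosted strips). Must not be touched by the robot. Same origin and axes as sample.
- sample_window (a point): Point in the middle of the test block, 25 mm above its underside: the middle of the lower half, to be held in the beam.
- board: Pale ceramic kiln board fixed on the table, 240 x 260 mm, 20 mm thick; cartridge and test block stand on it. Origin: centre of its underside.
- jar_amber: Bystander: amber jar with white cap, 60 mm diameter, 85 mm tall. Origin: centre of its underside.
- jar_blue: Bystander: blue jar with white cap, 52 mm diameter, 75 mm tall. Origin: centre of its underside.
- coaster: Bystander: round orange fused-glass coaster, 80 mm diameter, 8 mm thick, lying flat. Origin: centre of its underside.
Not all that is in view belongs to the job. Of the things that look like the cartridge, the smallest one is meant.

How it is judged:
By the outcome, as a careful person would: the job done as asked, in the order asked, and still so for the second after the job is handed in, while the arm keeps its last pose, push and grip.
It also fails if it takes over 72 s, if anything falls off the work surface, if the arm or the gripper's body presses on something with over 40 N, if the wrist force passes 120 N, or if a joint passes its speed limit or range.

### The arm

A 7-joint arm with a two-finger parallel gripper is mounted at the origin on the work surface. World frame = base frame: x ahead of the robot, y to its left, z up, the work surface at z = 0. Lengths are in mm, angles in rad, forces in N, time in s.
With the tool pointing down it reaches from about 400 to 925 mm from the base axis. Payload 5.6 kg.
Tool frame: the origin (TCP) lies midway between the tips of the shut fingers; the grasp point (between the pads) lies 19 mm behind it; z points along the fingers, y is the line along which they close (so a half turn about z gives the same grasp; the last joint's range is limited). The gripper opens to 85 mm and grips with 20 to 120 N. Pads are 22 mm wide; open, the fingers measure 114 mm over their backs; the gripper's body (76 mm by 85 mm) begins 54 mm behind the grasp point. The pads swing forward as they close: fully open they stand 13 mm farther back than shut.
Start: joints at [1.103, 0.468, -0.012, 1.603, 0.006, 1.071, -0.056], TCP at [267.851, -592.253, 231.29] pointing down, gripper open.
Joint ranges: [-2.53, 2.53], [-0.31, 2.02], [-1.57, 1.55], [0.28, 2.44], [-1.29, 4.43], [0.15, 1.84], [-2.92, 2.92]. Speed limits (rad/s): [2.57, 2.57, 3.14, 3.14, 3.14, 3.14, 3.14].

### API

Orientations are given as a rotation vector (axis times angle).
In Python, from rig import * gives the robot as it stands.
- The arm moves only by the shell command python3 -m jog 'ROWS'. ROWS is JSON, a list that holds one entry, the list of rows, each a list of 7 numbers: the shift along the tool's x, y, z in mm, then the turn, a rotation vector about the tool's x, y, z in rad, then the finger opening in mm, from 0 to 85.4. In form: [[[x, y, z, rx, ry, rz, grip], ...]]. A call has 1 to 12 rows; each row is the pose to reach, as a shift and turn from the pose commanded when the call began, along the tool's axes at that moment; what a row does not reach only later rows make up. A row lasts 1/10 s, in which the tool goes at most 50 mm and 8.59 degrees, less where a joint would pass 70% of its speed; a pose out of reach is approached as far as the arm can. A call with a gripper value outside its range is refused whole. The fingers move at their own pace and stop on an object; the grip force is fixed at half the most. Time passes only in rows, so rows that repeat a pose let the fingers close. It gives the time, the measured TCP pose, the force, the opening and the grip force at its end, in the units of the state.
- get_obs(): the state, without advancing time (a new reading comes with each control period).
- grab_frame(name): name is "scene" or "top" or "wrist"; returns (picture, depth): 480x640x3 uint8, red, green, blue; 480x640 float32, mm along the optical axis (not along the pixel's ray), 0 where there is no reading.
- get_calibration(name): a dict with "fx", "fy", "cx", "cy" (pixels), "R" (3x3) and "t" (3): a world point X has camera coordinates R X + t; the wrist camera has in their place "hand_eye" (4x4, takes a point from camera to tool coordinates, whose origin is the TCP and whose axes are the flange's). Camera axes: x right, y down, z forward; pixel columns grow to the right and rows downward; lengths in mm; the calibration is good to about 2 mm. A picture is of the moment at which its call begins: read the wrist's pose just before it. get_calibration takes no time and is no camera call.
- finish_job(): hands the job in; it is judged then, once.
Trained networks look in the newest picture that a camera, given by its name, has taken for a name from the list of things; names that differ only in an ending like _2 or _b are one class to them, and where a whole thing is asked for, a point or a joint stands for the part that bears it (a point fixed in the world has none). Each returns a list of dicts, best first, with "conf" (0 to 1); they miss things now and then, are a little off and sometimes report something else, mostly with a low value. They report only what shows in the picture. A call takes as long as a camera call. They do not tell look-alikes from the thing itself.
- silhouettes(camera, target): "region" (480x640 bool, what is visible of it) and "position" ([column, row] in pixels, amid what is visible of it).
The state is a dict: "time": time; "joint_positions": joint angles; "joint_velocities": joint speeds; "joint_efforts": joint torques, N m; "position": TCP position; "tcp_rot": TCP orientation; "contact_force": force on the tool from outside, world axes, zero at the start; "ft_torque": the same for the moment, N m; "width": finger opening in mm; "grasp_force": force on a finger pad.
Only numpy, scipy, OpenCV 4.12 (cv2) and the standard library are available. Lean on these libraries where they do the work, as an engineer would, in place of code of your own. Each camera call takes 0.05 s, during which the arm holds its last target. There are 200 camera calls.

## Working session

There is one attempt and no reset: what is moved stays moved. The work goes in short steps, Python scripts to look and compute and a shell command to move; the robot and the scene stay as the last step left them, time stands still between calls to the robot, and variables do not carry over. Pictures are saved under pics/ and viewed, at most 13 in all, crops included, and the job is handed in when it is done.

```bash
mkdir -p pics; ls
cat > h.py <<'E'
from rig import *
import numpy as np, cv2
from scipy.spatial.transform import Rotation as Ro
def cam(name):
    c=get_calibration(name); o=get_obs(); p,d=grab_frame(name)
    if 'hand_eye' in c:
        T=np.eye(4);T[:3,:3]=Ro.from_rotvec(o['tcp_rot']).as_matrix();T[:3,3]=o['position']
        M=T@np.array(c['hand_eye'])
    else:
        R=np.array(c['R']);M=np.eye(4);M[:3,:3]=R.T;M[:3,3]=-R.T@np.array(c['t'])
    v,u=np.mgrid[:480,:640]
    P=np.stack([(u-c['cx'])/c['fx']*d,(v-c['cy'])/c['fy']*d,d],-1)@M[:3,:3].T+M[:3,3]
    P[d==0]=np.nan
    return p,d,P,M,c
def save(n,p): cv2.imwrite('pics/'+n+'.png',cv2.cvtColor(p,cv2.COLOR_RGB2BGR))
E
python3 - <<'E'
from h import *
o=get_obs();print(o['position'],o['tcp_rot'],o['time'])
for n in('top','scene'):
    p,d,P,M,c=cam(n);save(n,p);np.savez(n,p=p,P=P);print(n,M.round(2).tolist(),c['fx'])
E
```

```text
pics
[ 267.60003587 -591.74301796  230.34798701] [-3.06934389e+00 -6.61806024e-01  7.30490914e-04] 0.0
top [[0.01, -0.98, 0.19, 324.66], [-1.0, -0.01, 0.02, 15.02], [-0.02, -0.19, -0.98, 1136.66], [0.0, 0.0, 0.0, 1.0]] 503.93615937629187
scene [[0.63, 0.53, -0.56, 1066.63], [0.77, -0.45, 0.45, -437.75], [-0.01, -0.72, -0.69, 814.41], [0.0, 0.0, 0.0, 1.0]] 482.4264725249979
```

View pics/top.png

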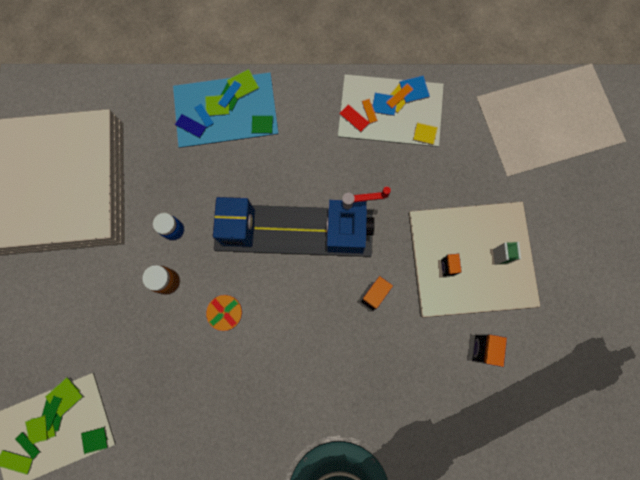

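View pics/scene.png

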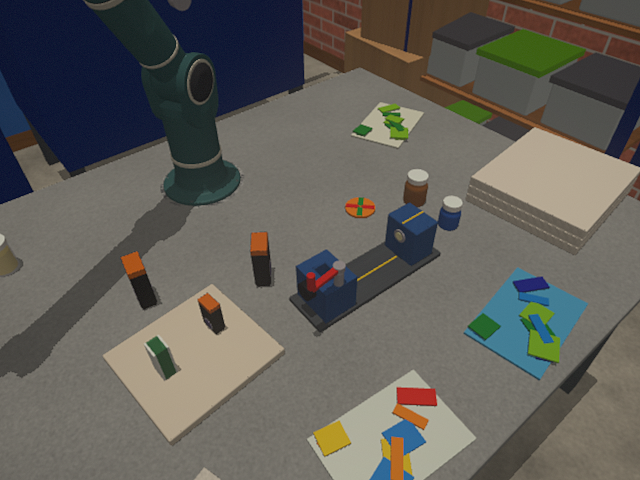

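Top picture shows three orange-topped black blocks at (377,293), (451,265) and (490,350). The one at (451,265), on the board, is the smallest and fits the description. The viewer lies around (293,228) with the lever at (370,195), and the glass block is at (507,252). I'll measure these and confirm with a crop.

Run:
```python
from h import *
z=np.load('top.npz');p,P=z['p'],z['P'];Z=P[...,2]
hsv=cv2.cvtColor(p,cv2.COLOR_RGB2HSV)
def box(n,m):
    q=P[m];q=q[np.isfinite(q).all(1)];
    r=cv2.minAreaRect(q[:,:2].astype(np.float32));print(n,len(q),'c',np.round(r[0],1),'size',np.round(r[1],1),'ang',round(r[2],1),'z',np.percentile(q[:,2],[5,50,95]).round(1))
def roi(u0,u1,v0,v1):
    m=np.zeros((480,640),bool);m[v0:v1,u0:u1]=1;return m
orange=(hsv[...,0]<14)&(hsv[...,1]>150)&(hsv[...,2]>120)
for n,r in dict(a=(355,400,270,315),b=(435,470,245,285),c=(465,515,325,370)).items(): 
    m=roi(*r);zt=np.nanpercentile(Z[m&orange],60);box('cart '+n,m&orange&(Z>zt-8))
m=roi(485,530,230,275);box('sample',m&(Z>90));box('samplegreen',m&(Z>90)&(hsv[...,1]>80))
m=roi(205,262,190,255);box('lamp top',m&(abs(Z-112)<6))
m=roi(320,380,190,260);box('lens top',m&(abs(Z-100)<6))
m=roi(340,400,175,215);box('knob',m&(Z>172));box('leverarm',m&(Z>140)&(Z<155)&orange)
m=roi(205,385,195,265);box('base',m&(abs(Z-12)<4))
m=roi(400,545,195,325);box('board',m&(abs(Z-20)<5))
m=roi(130,200,200,300);box('jarA',roi(135,185,255,300)&(Z>70));box('jarB',roi(145,190,205,245)&(Z>60))
box('coaster',roi(195,250,285,340)&(hsv[...,1]>150))
yl=(hsv[...,0]>18)&(hsv[...,0]<35)&(hsv[...,1]>120)&roi(250,330,215,245);box('yel',yl)
save('crop',cv2.resize(p[170:380,350:560],(600,600),interpolation=cv2.INTER_CUBIC))
```

```text
cart a 95 c [414.2 -75.1] size [33.6 56.4] ang 53.7 z [113.4 116.  118.5]
cart b 184 c [ 476.1 -234.7] size [38.5 22.2] ang 3.3 z [ 98.  100.8 103.7]
cart c 480 c [ 301.6 -306.8] size [34.7 56.6] ang 81.0 z [112.8 116.1 119. ]
sample 285 c [ 503.6 -356.2] size [37.  32.1] ang 4.5 z [ 94.5 100.6 103.5]
samplegreen 140 c [ 502.5 -355.9] size [34.7 18.4] ang 2.6 z [ 97.4 100.7 103.5]
lamp top 1384 c [566.5 231.4] size [70.6 90.5] ang 87.5 z [108.9 112.4 115.7]
lens top 1508 c [558.8 -21.1] size [ 99.6 100.5] ang 88.1 z [ 96.6 100.4 103.9]
knob 58 c [606.5 -88.4] size [14. 14.] ang 3.9 z [175.2 183.3 186.4]
leverarm 167 c [604.1 -53. ] size [14.1 54.8] ang 6.5 z [146.6 149.6 152.5]
base 3701 c [552.7 107.1] size [359.6 131.6] ang 88.2 z [ 9.3 12.6 15.4]
board 11186 c [ 500.  -297.5] size [240.5 261.2] ang 5.5 z [17.4 20.8 23.9]
jarA 529 c [441.5 390. ] size [50.9 52.8] ang 2.2 z [78.2 85.1 88.4]
jarB 391 c [562.3 384.3] size [46.8 45.4] ang 28.2 z [66.3 75.4 78.8]
coaster 972 c [375.2 258.9] size [78.7 77.3] ang 46.3 z [ 5.   8.6 12.3]
yel 210 c [564.6 114.4] size [165.    8.1] ang 88.2 z [10.7 13.6 16.7]
```

View pics/crop.png

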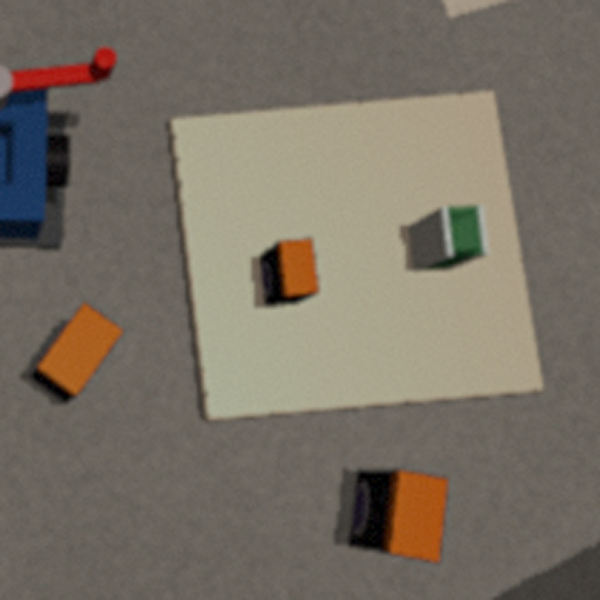

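The crop confirms the cartridge: the small orange-topped block at crop (298,268) stands on the pale board, and the other two are larger (57x34 mm against 38x22 mm). The glass is at crop (463,237), with its white strips facing world ±y.

```bash
cat >> h.py <<'E'
def tgt(x,y,z,yaw):
    "shift and turn (tool axes) to TCP x,y,z, tool down with tool-x at yaw deg"
    o=get_obs();R=Ro.from_rotvec(o['tcp_rot']);a=np.radians(yaw)
    Rt=Ro.from_matrix(np.array([[np.cos(a),np.sin(a),0],[np.sin(a),-np.cos(a),0],[0,0,-1]]))
    s=R.inv().apply(np.array([x,y,z])-o['position']);t=(R.inv()*Rt).as_rotvec()
    print('t',o['time'],'pos',np.round(o['position'],1),'yaw',np.degrees(np.arctan2(*R.as_matrix()[[1,0],0])).round(1),'| shift',s.round(1),'turn',t.round(3),'rows>=',max(np.linalg.norm(s)/50,np.linalg.norm(t)/.15).round(1),'q',np.round(o['joint_positions'],2))
E
python3 - <<'E'
from h import *
tgt(476,-235,230,3.3)
z=np.load('top.npz');P=z['P'];q=P[185:215,335:360].reshape(-1,3);q=q[(q[:,2]>125)];
print(np.percentile(q[:,2],[5,50,95]), q[q[:,2]>150].mean(0) if (q[:,2]>150).any() else '')
g=P[190:212,335:357];c=z['p'][190:212,335:357].astype(int)
m=(np.ptp(c,axis=2)<30)&(g[...,2]>120);print(m.sum(),np.median(g[m],0))
E
```

```text
t 0.1 pos [ 267.6 -591.8  230.4] yaw 24.3 | shift [ 336.9 -239.2    0.8] turn [-0.002  0.     0.367] rows>= 8.3 q [ 1.1   0.47 -0.01  1.6   0.01  1.07 -0.06]
[141.92068327 150.87136299 154.08568786] [599.05475986 -17.04399735 152.08811253]
125 [596.90142109 -13.89985755 151.3328107 ]
```

```bash
python3 -m jog '[[[337,-239,0,0,0,0.367,85],[337,-239,0,0,0,0.367,85],[337,-239,0,0,0,0.367,85],[337,-239,0,0,0,0.367,85],[337,-239,0,0,0,0.367,85],[337,-239,0,0,0,0.367,85],[337,-239,0,0,0,0.367,85],[337,-239,0,0,0,0.367,85],[337,-239,0,0,0,0.367,85],[337,-239,0,0,0,0.367,85],[337,-239,0,0,0,0.367,85],[337,-239,0,0,0,0.367,85]]]' | tail -c 400
python3 - <<'E'
from h import *
p,d,P,M,c=cam('wrist');save('w1',p);np.savez('w1',p=p,P=P);tgt(476,-235,230,3.3);print(M.round(2).tolist())
E
```

```text
time: 1.3
position: [475.2, -237.8, 231.0]
tcp_rot: [3.14, 0.085, -0.001]
contact_force: [-0.5, -0.8, -1.2]
width: 84.8
grasp_force: 0.0
t 1.35 pos [ 475.3 -237.7  231.1] yaw 3.1 | shift [ 0.9 -2.7  1.1] turn [ 0.001  0.001 -0.003] rows>= 0.1 q [ 0.5   0.28 -0.12  1.89  0.04  0.98 -1.15]
[[0.06, -0.96, -0.26, 541.0], [-1.0, -0.05, -0.02, -233.53], [0.0, 0.26, -0.97, 373.68], [0.0, 0.0, 0.0, 1.0]]
```

View pics/w1.png

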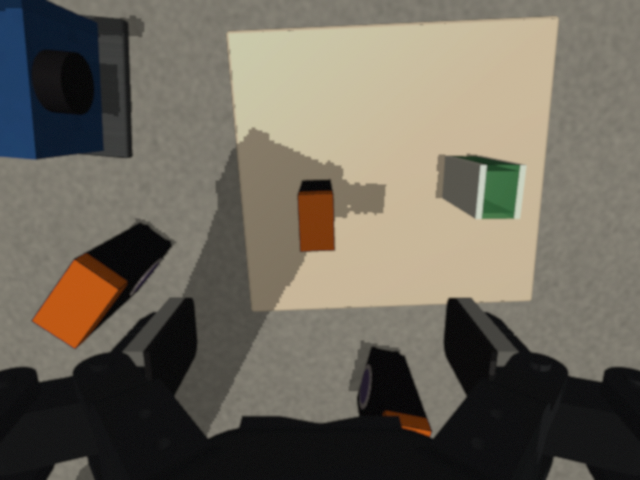

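The wrist view shows the cartridge's orange top at (316,220) between the fingers, the glass top at (500,190), and the lens housing at upper left (60,80).

Run:
```python
from h import *
z=np.load('w1.npz');p,P=z['p'],z['P'];Z=P[...,2]
def box(n,m):
    q=P[m];q=q[np.isfinite(q).all(1)]
    r=cv2.minAreaRect(q[:,:2].astype(np.float32));print(n,len(q),'c',np.round(r[0],1),'size',np.round(r[1],1),'ang',round(r[2],2),'z',np.percentile(q[:,2],[5,50,95]).round(1))
def roi(u0,u1,v0,v1):
    m=np.zeros((480,640),bool);m[v0:v1,u0:u1]=1;return m
def lines(m):  # subpixel-ish: fit image quad at known z
    pass
box('cart',roi(290,345,175,260)&(Z>95))
box('sample',roi(440,535,145,230)&(Z>95)&(Z<106))
box('board',roi(225,560,10,315)&(abs(Z-20)<4))
box('lens',roi(0,130,0,165)&(abs(Z-100)<4))
tgt(476,-235,68,3.3)
```

```text
cart 2119 c [ 475.8 -234.4] size [40.8 24.4] ang 5.08 z [ 98.9 100.1 101.3]
sample 2631 c [ 503.5 -355.3] size [36.4 31.4] ang 3.26 z [ 98.2 100.  101.2]
board 79235 c [ 500.  -296.5] size [239.9 260.1] ang 5.6 z [18.7 20.  21.3]
lens 5603 c [553.5 -52. ] size [36.9 96.1] ang 81.95 z [ 96.5  99.7 101. ]
t 1.35 pos [ 475.3 -237.7  231.1] yaw 3.1 | shift [  1.   -2.8 163.1] turn [ 0.001  0.001 -0.003] rows>= 3.3 q [ 0.5   0.28 -0.12  1.89  0.04  0.98 -1.15]
```

```bash
python3 -m jog '[[[1,-3.4,50,0,0,-0.026,85],[1,-3.4,100,0,0,-0.026,85],[1,-3.4,140,0,0,-0.026,70],[1,-3.4,163,0,0,-0.026,60],[1,-3.4,163,0,0,-0.026,60],[1,-3.4,163,0,0,-0.026,10],[1,-3.4,163,0,0,-0.026,10],[1,-3.4,163,0,0,-0.026,10],[1,-3.4,163,0,0,-0.026,10],[1,-3.4,163,0,0,-0.026,10],[1,-3.4,163,0,0,-0.026,10],[1,-3.4,163,0,0,-0.026,10]]]' | tail -c 400
```

```text
time: 2.55
position: [478.4, -233.1, 70.2]
tcp_rot: [3.137, 0.131, 0.005]
contact_force: [-0.8, -0.3, 6.8]
width: 23.2
grasp_force: 59.3
```

```bash
python3 -m jog '[[[0,0,-30,0,0,0,10],[0,0,-80,0,0,0,10],[0,0,-130,0,0,0,10],[7,-45,-145,0,0,0.05,10],[10,-93,-150,0,0,0.115,10],[15,-140,-150,0,0,0.115,10],[20,-185,-150,0,0,0.115,10],[20,-205,-150,0,0,0.115,10],[20,-205,-150,0,0,0.115,10],[20,-205,-150,0,0,0.115,10]]]' | tail -c 400
python3 - <<'E'
from h import *
p,d,P,M,c=cam('wrist');save('w2',p);np.savez('w2',p=p,P=P,M=M);tgt(559,-13.5,200,-1.8)
E
```

```text
time: 3.55
position: [479.9, -26.4, 218.6]
tcp_rot: [3.141, -0.048, 0.001]
contact_force: [1.0, -0.5, -1.2]
width: 23.3
grasp_force: 59.4
t 3.6 pos [479.9 -27.3 218.5] yaw -1.9 | shift [ 78.6 -16.3  18.5] turn [ 0.001 -0.    -0.001] rows>= 1.6 q [ 0.19  0.21 -0.23  2.01  0.06  0.93 -1.67]
```

View pics/w2.png

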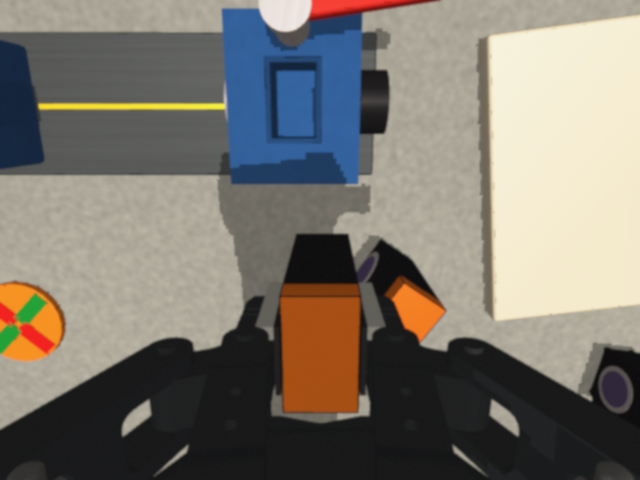

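The pocket mouth is at (294,100), the cartridge is held upright with its orange top at (320,350), and the yellow line is at row 106.

Run:
```python
from h import *
z=np.load('w2.npz');p,P=z['p'],z['P'];Z=P[...,2];hsv=cv2.cvtColor(p,cv2.COLOR_RGB2HSV)
def box(n,m):
    q=P[m];q=q[np.isfinite(q).all(1)]
    r=cv2.minAreaRect(q[:,:2].astype(np.float32));print(n,len(q),'c',np.round(r[0],1),'size',np.round(r[1],1),'ang',round(r[2],2),'z',np.percentile(q[:,2],[5,50,95]).round(1));return q
def roi(u0,u1,v0,v1):
    m=np.zeros((480,640),bool);m[v0:v1,u0:u1]=1;return m
top=abs(Z-100)<3
box('lens',roi(215,363,0,190)&top)
box('floor',roi(255,335,45,155)&(abs(Z-55)<4))
# mouth edges: per row/col transitions of top mask
U=[];
for v in range(75,130,3):
    r=top[v,230:360]; c=np.where(~r[20:110])[0]+250; U.append((P[v,c[0]-1,:2],P[v,c[-1]+1,:2]))
U=np.array(U);L,Rr=U[:,0],U[:,1]
print('y edges',np.nanmedian(L,0),np.nanmedian(Rr,0),'slopes deg',[np.degrees(np.polyfit(a[:,0],a[:,1],1)[0]).round(2) for a in(L,Rr)])
V=[]
for u in range(278,314,3):
    c=np.where(~top[30:170,u])[0]+30; c=c[(c>45)&(c<155)]; V.append((P[c[0]-1,u,:2],P[c[-1]+1,u,:2]))
V=np.array(V);print('x edges',np.nanmedian(V[:,0],0),np.nanmedian(V[:,1],0),[np.degrees(np.polyfit(a[:,1],a[:,0],1)[0]).round(2) for a in(V[:,0],V[:,1])])
yel=(hsv[...,0]>18)&(hsv[...,0]<35)&(hsv[...,1]>150)&roi(45,222,90,120);q=box('yel',yel);print('yel slope',np.degrees(np.polyfit(q[:,1],q[:,0],1)[0]),q[:,0].mean(),q[:,1].mean())
q=box('carttop',roi(275,365,285,415)&(hsv[...,0]<14)&(hsv[...,1]>150)&(Z>230))
q=P[roi(285,355,240,282)];print('front',np.nanmedian(q,0), )
m=roi(290,350,240,275);q=P[m];q=q[np.isfinite(q).all(1)];A=np.c_[q[:,1:],np.ones(len(q))];k=np.linalg.lstsq(A,q[:,0],rcond=None)[0];print('front plane x=',k, 'z',q[:,2].min(),q[:,2].max())
tgt(559,-13.5,200,-1.8)
```

```text
lens 18092 c [559.2 -12.9] size [ 82.1 100. ] ang 88.17 z [ 98.5 100.  101.2]
floor 2599 c [559.6 -11.3] size [27.3 43.9] ang 88.17 z [53.9 55.  56.3]
y edges [558.72703102   2.40418619] [557.84267228 -26.2571616 ] slopes deg [np.float64(-2.51), np.float64(-1.71)]
x edges [581.7114997  -14.05362101] [536.83561201 -12.02152606] [np.float64(3.45), np.float64(2.56)]
yel 982 c [563.1 121.2] size [141.7   4.7] ang 88.34 z [11.5 12.9 14.2]
yel slope 1.7053351071617995 563.0077030465051 122.6282256390033
carttop 9938 c [477.2 -26.1] size [24.8 41.1] ang 88.65 z [245.8 248.6 249.7]
front [496.92258073 -26.47723852 216.17949693]
front plane x= [-8.17761812e-02  2.04234465e-01  4.51383328e+02] z -0.8295911221738947 231.64892528663373
t 3.6 pos [479.9 -27.3 218.5] yaw -1.9 | shift [ 78.6 -16.3  18.5] turn [ 0.001 -0.    -0.001] rows>= 1.6 q [ 0.19  0.21 -0.23  2.01  0.06  0.93 -1.67]
```

```bash
python3 -m jog '[[[41,-8,0,0,0,0.008,10],[81.6,-16.6,0,0,0,0.008,10],[81.6,-16.6,20,0,0,0.008,10],[81.6,-16.6,40,0,0,0.008,10],[81.6,-16.6,55,0,0,0.008,10],[81.6,-16.6,60,0,0,0.008,10],[81.6,-16.6,60,0,0,0.008,10],[81.6,-16.6,60,0,0,0.008,10]]]' | tail -c 400
python3 - <<'E'
from h import *
p,d,P,M,c=cam('wrist');save('w3',p);np.savez('w3',p=p,P=P,M=M);tgt(559.3,-12.2,105,-1.8)
p,d,P,M,c=cam('scene');save('s3',cv2.resize(p[200:350,240:440],(800,600),interpolation=cv2.INTER_CUBIC))
E
```

```text
time: 4.4
position: [562.6, -12.9, 159.0]
tcp_rot: [3.141, -0.064, 0.002]
contact_force: [-0.6, -0.1, -1.3]
width: 23.1
grasp_force: 59.3
t 4.45 pos [562.8 -12.7 159.2] yaw -2.3 | shift [-3.6 -0.4 54.2] turn [ 0.    -0.002 -0.009] rows>= 1.1 q [ 0.13  0.42 -0.21  1.87  0.12  0.86 -1.75]
```

View pics/s3.png

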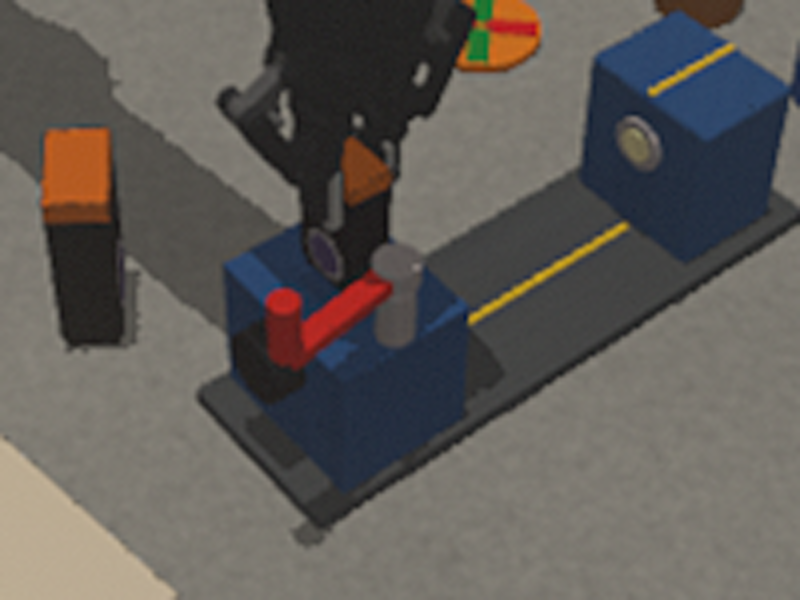

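The cartridge is upright over the pocket, foot at crop (325,270), with the lever still open and clear. I'll lower it.

```bash
python3 -m jog '[[[-0.4,0.3,8,0,0,-0.004,10],[-0.4,0.3,14,0,0,-0.004,10],[-0.4,0.3,20,0,0,-0.004,10],[-0.4,0.3,26,0,0,-0.004,10],[-0.4,0.3,26,0,0,-0.004,10]]]' | tail -c 400
```

```text
time: 5.0
position: [560.9, -12.4, 131.1]
tcp_rot: [3.141, -0.055, -0.003]
contact_force: [0.2, -0.0, -1.3]
width: 22.8
grasp_force: 59.3
```

```bash
python3 -m jog '[[[0,0,7,0,0,0,10],[0,0,13,0,0,0,10],[0,0,18,0,0,0,10],[0,0,22,0,0,0,10],[0,0,25,0,0,0,10],[0,0,25,0,0,0,10]]]' | tail -c 400
```

```text
time: 5.6
position: [561.4, -12.5, 106.8]
tcp_rot: [3.141, -0.055, -0.001]
contact_force: [0.6, -0.1, -1.4]
width: 23.2
grasp_force: 59.3
```

```bash
python3 -m jog '[[[0,0,1.3,0,0,0,10],[0,0,1.3,0,0,0,10],[0,0,1.3,0,0,0,50],[0,0,1.3,0,0,0,50],[0,0,1.3,0,0,0,50],[0,0,1.3,0,0,0,50],[0,0,-20,0,0,0,50],[0,0,-60,0,0,0,50],[-30,0,-100,0,0,0,50],[-70,0,-115,0,0,0,0],[-70,0,-115,0,0,0,0]]]' | tail -c 400
python3 - <<'E'
from h import *
p,d,P,M,c=cam('wrist');save('w4',p);Z=P[...,2];hsv=cv2.cvtColor(p,cv2.COLOR_RGB2HSV);hh=hsv[...,0]
m=((hh<14)&(hh>4)&(hsv[...,1]>150)&(Z>110)&(Z<175))&(abs(P[...,0]-559)<40)&(abs(P[...,1]+12)<30)
q=P[m];print(len(q),cv2.minAreaRect(q[:,:2].astype(np.float32)),np.percentile(q[:,2],[5,50,95]))
m=((hh<5)|(hh>174))&(hsv[...,1]>150)&(Z>172)&(P[...,0]>500);q=P[m];print('knob',len(q),np.median(q,0) if len(q) else '')
tgt(559.3,-12.2,105,-1.8)
E
```

```text
time: 6.7
position: [489.1, -9.8, 224.7]
tcp_rot: [3.14, -0.055, 0.003]
contact_force: [0.5, 0.5, -0.4]
width: 21.5
grasp_force: 0.0
264 ((558.6441040039062, -11.886258125305176), (23.79859161376953, 39.56851577758789), 87.31773376464844) [133.94890863 135.07826848 136.11994445]
knob 145 [600.25349695 -85.46989173 176.52174166]
t 6.75 pos [490.9 -10.  223.9] yaw -2.0 | shift [ 68.1  -0.3 119. ] turn [ 0.001 -0.003 -0.004] rows>= 2.7 q [ 0.17  0.22 -0.25  1.98  0.07  0.94 -1.72]
```

View pics/w4.png

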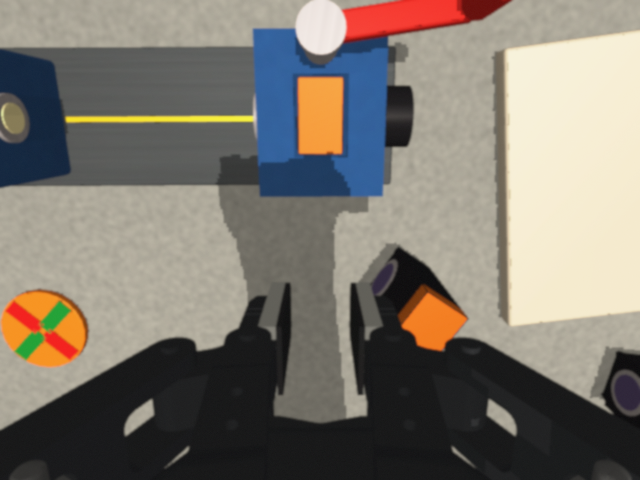

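The orange top is at (320,115), measured at z = 135.1 and centred on the pocket, so the cartridge is home. Next I'll close the fingers and go beyond the knob (+x side) to push the lever.

```bash
python3 -m jog '[[[45,22,0,0,0,0,0],[90,45,0,0,0,0,0],[130,65,0,0,0,0,0],[143,71,0,0,0,0,0],[143,71,0,0,0,0,0],[143,71,30,0,0,0,0],[143,71,60,0,0,0,0],[143,71,68,0,0,0,0],[143,71,68,0,0,0,0],[143,71,68,0,0,0,0]]]' | tail -c 400
python3 - <<'E'
from h import *
tgt(578,-76,156,-2)
p,d,P,M,c=cam('scene');save('s5',cv2.resize(p[200:350,240:440],(800,600),interpolation=cv2.INTER_CUBIC))
E
```

```text
time: 7.75
position: [632.8, -85.6, 155.4]
tcp_rot: [3.141, -0.055, 0.002]
contact_force: [-0.0, 0.1, -0.2]
width: -0.1
grasp_force: 0.0
t 7.75 pos [632.8 -85.6 155.4] yaw -2.0 | shift [-55.1  -7.7  -0.7] turn [-0.    -0.002  0.   ] rows>= 1.1 q [ 0.21  0.54 -0.18  1.69  0.11  0.92 -1.61]
```

View pics/s5.png

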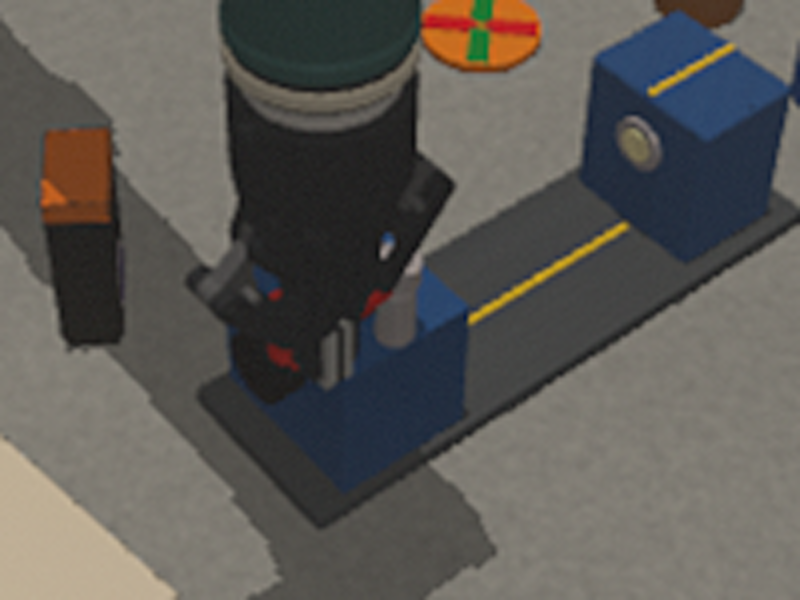

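```bash
python3 -m jog '[[[-12,2,0,0,0,0,0],[-25,1,0,0,0,0,0],[-38,-2,0,0,0,0,0],[-50,-7,0,0,0,0,0],[-60,-12,0,0,0,0,0],[-66,-17,0,0,0,0,0],[-66,-17,0,0,0,0,0],[-52,-14,0,0,0,0,0],[-52,20,0,0,0,0,0],[-70,26,0,0,0,0,0],[-86,26,0,0,0,0,0],[-86,26,0,0,0,0,0]]]' | tail -c 400
python3 - <<'E'
from h import *
tgt(524,-36,156,-2)
p,d,P,M,c=cam('top');Z=P[...,2];hsv=cv2.cvtColor(p,cv2.COLOR_RGB2HSV);hh=hsv[...,0]
for n in('top',):
    m=((hh<5)|(hh>174))&(hsv[...,1]>150)&(Z>135)&(P[...,0]>450)&(P[...,0]<650)&(abs(P[...,1]+50)<70);q=P[m];print(len(q),q.min(0),q.max(0)) if len(q) else print('hidden')
E
```

```text
time: 9.0
position: [543.7, -109.5, 154.0]
tcp_rot: [3.141, -0.057, -0.003]
contact_force: [0.5, 0.2, -0.3]
width: 0.1
grasp_force: 0.0
t 9.0 pos [ 543.7 -109.5  154. ] yaw -2.1 | shift [-22.4 -72.7  -1.9] turn [ 0.     0.002 -0.002] rows>= 1.5 q [ 0.29  0.41 -0.19  1.89  0.1   0.84 -1.56]
208 [532.41153684 -71.57233818 143.58709233] [594.42124018 -18.04488382 245.24712769]
```

```bash
python3 -m jog '[[[0,-12,-1,0,0,0,0],[-2,-24,-1,0,0,0,0],[-5,-36,-1,0,0,0,0],[-9,-46,-1,0,0,0,0],[-14,-56,-1,0,0,0,0],[-18,-64,-1,0,0,0,0],[-20,-71,-1,0,0,0,0],[-20,-74,-1,0,0,0,0],[-20,-74,-1,0,0,0,0]]]' | tail -c 400
python3 - <<'E'
from h import *
tgt(524,-36,156,-2)
E
```

```text
time: 9.95
position: [527.9, -33.9, 155.3]
tcp_rot: [-3.141, 0.055, -0.0]
contact_force: [0.3, 0.6, -0.0]
width: -0.1
grasp_force: 0.0
t 9.95 pos [527.9 -33.9 155.3] yaw -2.0 | shift [-3.9  2.2 -0.7] turn [-0. -0.  0.] rows>= 0.1 q [ 0.18  0.38 -0.21  1.95  0.11  0.82 -1.7 ]
```

```bash
python3 -m jog '[[[-1,-2,0,0,0,0,0],[-1,-4,0,0,0,0,0],[-1,-4,0,0,0,0,0]]]' | tail -c 400;  python3 -m jog '[[[0,-2,0,0,0,0,0],[0,-4,0,0,0,0,0],[0,-4,0,0,0,0,0]]]' | tail -c 400
python3 -m jog '[[[0,-2,0,0,0,0,0],[0,-2,0,0,0,0,0]]]' | tail -c 400
```

```text
time: 10.25
position: [527.7, -33.2, 155.4]
tcp_rot: [3.138, -0.059, 0.002]
contact_force: [0.8, -7.4, -0.7]
width: -0.3
grasp_force: 3.4
time: 10.55
position: [527.7, -32.9, 155.4]
tcp_rot: [3.134, -0.063, 0.002]
contact_force: [1.5, -14.1, 0.3]
width: -0.4
grasp_force: 7.5
time: 10.75
position: [527.7, -32.8, 155.4]
tcp_rot: [3.132, -0.065, 0.001]
contact_force: [1.3, -20.0, 1.1]
width: -0.2
grasp_force: 9.5
```

```bash
python3 -m jog '[[[0,25,0,0,0,0,0],[0,40,0,0,0,0,0],[0,60,-50,0,0,0,0],[-3,100,-65,0,0,0,85],[-5,150,-65,0,0,0,85],[-7,200,-65,0,0,-0.05,85],[-10,250,-65,0,0,-0.093,85],[-12,298,-65,0,0,-0.093,85],[-13,330,-65,0,0,-0.093,85],[-13,330,-65,0,0,-0.093,85],[-13,330,-65,0,0,-0.093,85]]]' | tail -c 400
python3 - <<'E'
from h import *
p,d,P,M,c=cam('wrist');save('w6',p);Z=P[...,2];hsv=cv2.cvtColor(p,cv2.COLOR_RGB2HSV)
m=(Z>96)&(Z<106)&(abs(P[...,0]-503)<40)&(abs(P[...,1]+355)<40);q=P[m]
print('sample',len(q),cv2.minAreaRect(q[:,:2].astype(np.float32)),np.median(q[:,2]))
g=m&(hsv[...,1]>80);q=P[g];print('green',len(q),cv2.minAreaRect(q[:,:2].astype(np.float32)))
tgt(503.5,-355.3,220,3.3)
p,d,P,M,c=cam('top');Z=P[...,2];hsv=cv2.cvtColor(p,cv2.COLOR_RGB2HSV);hh=hsv[...,0]
red=((hh<5)|(hh>174))&(hsv[...,1]>150)&(P[...,0]>450)&(P[...,0]<650)&(abs(P[...,1]+40)<60)
print('knob',P[red&(Z>172)].mean(0));q=P[red&(abs(Z-149)<5)];print('arm',cv2.minAreaRect(q[:,:2].astype(np.float32)))
save('t6',cv2.resize(p[150:280,320:530],(800,495),interpolation=cv2.INTER_CUBIC))
save('w6c',np.vstack([cv2.resize(p[170:260,310:400],(480,300)),cv2.resize(cv2.imread('pics/w6.png')[...,::-1],(480,300))]))
E
```

```text
time: 11.85
position: [502.3, -353.9, 219.7]
tcp_rot: [-3.139, -0.088, 0.001]
contact_force: [0.7, 0.2, 0.1]
width: 85.1
grasp_force: 0.0
sample 2525 ((503.2916564941406, -355.31878662109375), (36.25722885131836, 29.997066497802734), 3.786738634109497) 99.9472206831648
green 1709 ((503.3951110839844, -355.4864807128906), (36.078208923339844, 20.483367919921875), 3.746417284011841)
t 11.9 pos [ 502.9 -352.5  219.9] yaw 3.3 | shift [ 0.5  2.9 -0.1] turn [-0.001  0.     0.001] rows>= 0.1 q [ 0.64  0.42 -0.1   1.7   0.05  1.02 -1.  ]
knob [523.32479852 -11.78920699 182.93042101]
arm ((561.5914306640625, -13.244991302490234), (12.579245567321777, 53.479610443115234), 87.80335235595703)
```

View pics/w6c.png

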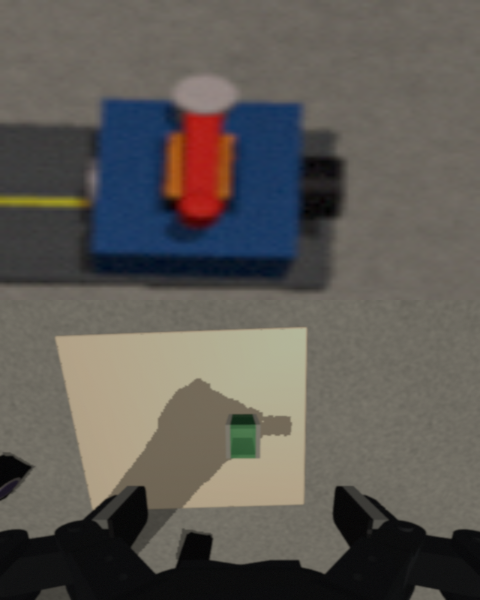

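The lever now lies straight across the orange cartridge top (upper crop, knob at (202,207)), so it is shut. The glass sits at (243,436) in the lower half, with its frosted sides towards the fingers.

```bash
python3 -m jog '[[[0.5,2.5,45,0,0,-0.008,85],[0.5,2.5,90,0,0,-0.008,85],[0.5,2.5,125,0,0,-0.008,75],[0.5,2.5,148,0,0,-0.008,65],[0.5,2.5,158,0,0,-0.008,60],[0.5,2.5,158,0,0,-0.008,60],[0.5,2.5,158,0,0,-0.008,60],[0.5,2.5,158,0,0,-0.008,60]]]' | tail -c 400
python3 - <<'E'
from h import *
tgt(503.3,-355.4,61,3.8)
E
```

```text
time: 12.75
position: [504.5, -356.4, 64.1]
tcp_rot: [3.138, 0.104, 0.004]
contact_force: [-0.5, -0.1, 0.1]
width: 60.1
grasp_force: 0.0
t 12.75 pos [ 504.5 -356.4   64.1] yaw 3.8 | shift [-1.1 -1.1  3.1] turn [ 0.002 -0.003 -0.   ] rows>= 0.1 q [ 0.63  0.62 -0.09  1.79  0.08  0.73 -1.01]
```

```bash
python3 -m jog '[[[-1,-1,2,0,0,0,60],[-1,-1,2,0,0,0,15],[-1,-1,2,0,0,0,15],[-1,-1,2,0,0,0,15],[-1,-1,2,0,0,0,15],[-1,-1,2,0,0,0,15],[-1,-1,2,0,0,0,15],[-1,-1,-2,0,0,0,15],[-1,-1,-15,0,0,0,15],[-1,-1,-60,0,0,0,15],[-1,-1,-100,0,0,0,15],[-1,-1,-100,0,0,0,15]]]' | tail -c 400
python3 - <<'E'
from h import *
tgt(562.8,113,230,88.2)
p,d,P,M,c=cam('wrist');save('w7',p);Z=P[...,2]
o=get_obs();m=(np.linalg.norm(P[...,:2]-o['position'][:2],axis=-1)<35)&(abs(Z-o['position'][2]-39)<8);q=P[m]
print('sampletop',len(q),cv2.minAreaRect(q[:,:2].astype(np.float32)),np.percentile(q[:,2],[5,50,95]),np.polyfit(q[:,0],q[:,2],1),np.polyfit(q[:,1],q[:,2],1))
E
```

```text
time: 13.95
position: [505.7, -357.2, 169.1]
tcp_rot: [3.133, 0.103, 0.015]
contact_force: [0.6, -0.4, -1.4]
width: 29.2
grasp_force: 59.9
t 13.95 pos [ 505.7 -357.2  169.1] yaw 3.8 | shift [  88.4 -465.   -63.3] turn [ 0.013 -0.003 -1.474] rows>= 9.8 q [ 0.64  0.48 -0.1   1.74  0.06  0.91 -0.99]
sampletop 16046 ((506.2431945800781, -356.1949462890625), (37.67372131347656, 67.8782730102539), 3.1449265480041504) [200.69190829 208.28938273 209.6309354 ] [-7.71632217e-02  2.46920599e+02] [-7.27662786e-03  2.05018712e+02]
```

View pics/w7.png

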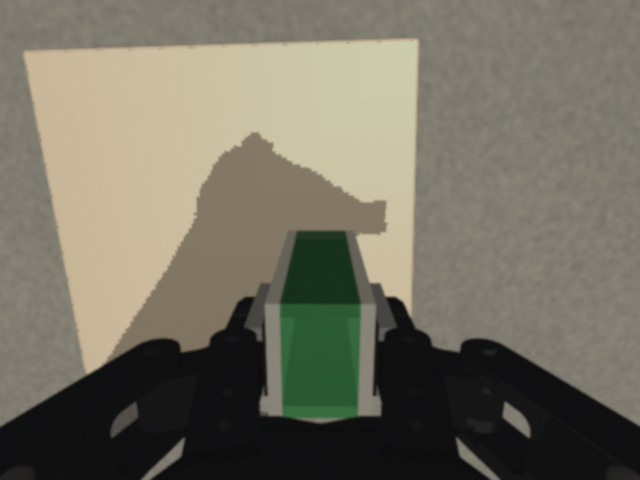

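The block is held by its white frosted sides only, with the pads at (265,350) and (378,350) and the green faces free. I'll carry it high to a point above the gap, turning it 84° on the way.

```bash
python3 -m jog '[[[0,0,-45,0,0,0,15],[0,0,-92,0,0,0,15],[8,-42,-92,0,0,-0.13,15],[16,-84,-92,0,0,-0.26,15],[24,-126,-92,0,0,-0.39,15],[32,-168,-92,0,0,-0.52,15],[40,-210,-92,0,0,-0.65,15],[48,-252,-92,0,0,-0.78,15],[56,-294,-92,0,0,-0.91,15],[64,-336,-92,0,0,-1.04,15],[72,-378,-92,0,0,-1.17,15],[80,-420,-92,0,0,-1.30,15]]]' | tail -c 400
python3 - <<'E'
from h import *
tgt(562.8,113,200,88.2)
E
```

```text
time: 15.2
position: [553.5, 70.6, 253.1]
tcp_rot: [-2.431, -1.988, 0.003]
contact_force: [1.0, 0.3, -1.8]
width: 29.4
grasp_force: 60.0
t 15.2 pos [553.5  70.6 253.1] yaw 78.6 | shift [43.4  0.8 53. ] turn [-0.002  0.001 -0.168] rows>= 1.4 q [ 0.23  0.35 -0.52  1.78  0.19  1.07 -0.56]
```

```bash
python3 -m jog '[[[22,0,0,0,0,-0.1,15],[42,1,0,0,0,-0.168,15],[42,1,0,0,0,-0.168,15],[42,1,0,0,0,-0.168,15],[42,1,0,0,0,-0.168,15]]]' | tail -c 400
python3 - <<'E'
from h import *
p,d,P,M,c=cam('wrist');save('w8',p);np.savez('w8',p=p,P=P);Z=P[...,2];hsv=cv2.cvtColor(p,cv2.COLOR_RGB2HSV);h=hsv[...,0]
o=get_obs();pos=np.array(o['position'])
near=(np.linalg.norm(P[...,:2]-pos[:2],axis=-1)<32)&(abs(Z-pos[2]-39)<8)
g=near&(h>45)&(h<85)&(hsv[...,1]>80);q=P[g];r=cv2.minAreaRect(q[:,:2].astype(np.float32));print('green top',len(q),r,np.median(q[:,2]))
A=np.c_[q[:,:2]-q[:,:2].mean(0),np.ones(len(q))];print('tilt',np.linalg.lstsq(A,q[:,2],rcond=None)[0])
for n,zz in(('lamp',112),):
    m=(abs(Z-zz)<3)&(P[...,1]>150);q=P[m];print(n,len(q),cv2.minAreaRect(q[:,:2].astype(np.float32)) if len(q) else '')
y=(h>18)&(h<35)&(hsv[...,1]>150)&(abs(Z-12.5)<4)&(abs(P[...,1]-113)<83);q=P[y]
if len(q): print('yel',len(q),np.polyfit(q[:,1],q[:,0],1),q.mean(0),q.min(0),q.max(0))
tgt(562.8,113,200,88.2)
E
```

```text
time: 15.7
position: [563.9, 108.2, 253.7]
tcp_rot: [2.266, 2.176, -0.003]
contact_force: [-0.0, -0.3, -1.8]
width: 29.5
grasp_force: 59.9
green top 9548 ((564.04638671875, 109.33065795898438), (38.02403259277344, 21.585248947143555), 87.9504623413086) 292.99938476072117
tilt [-1.96857156e-04 -4.65590033e-02  2.92702141e+02]
lamp 11853 ((566.1209716796875, 222.6952362060547), (49.66877365112305, 89.5316162109375), 87.92742156982422)
yel 672 [2.81178384e-02 5.59994196e+02] [563.90549432 139.10379498  12.82880504] [560.19590623  76.02283619  10.17839827] [567.31755451 195.86797686  15.51576831]
t 15.75 pos [564.  108.3 253.9] yaw 87.7 | shift [ 4.8 -1.3 53.9] turn [-0.001  0.001 -0.009] rows>= 1.1 q [ 0.19  0.38 -0.56  1.74  0.23  1.08 -0.48]
```

View pics/w8.png

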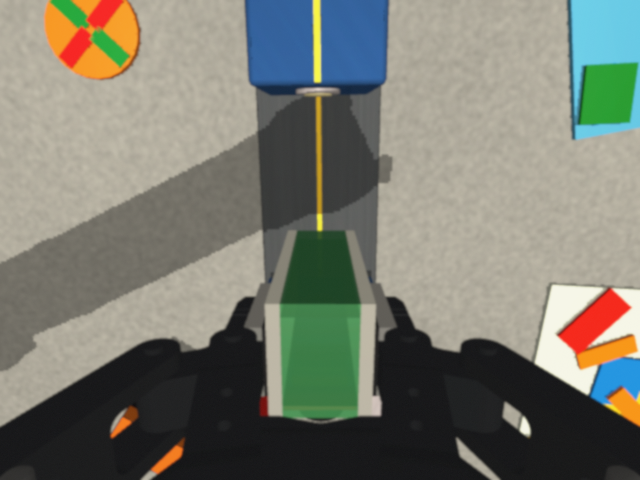

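The block is above the gap and lined up with the yellow line (column 320), with the lamp housing ahead at (318,60). I'll check the block's tilt before lowering it.

Run:
```python
from h import *
z=np.load('w8.npz');p,P=z['p'],z['P'];Z=P[...,2]
def pl(n,q,dep):
    q=q[np.isfinite(q).all(1)];o=[i for i in range(3) if i!=dep];m0=np.median(q,0)
    for _ in range(3):
        A=np.c_[q[:,o]-m0[o],np.ones(len(q))];k=np.linalg.lstsq(A,q[:,dep],rcond=None)[0];r=q[:,dep]-A@k;q=q[abs(r)<max(1.5*r.std(),.5)]
    print(n,len(q),k.round(4),q.min(0).round(0),q.max(0).round(0))
pl('topface',P[315:405,290:350].reshape(-1,3),2)
pl('front',P[240:298,300:345].reshape(-1,3),1)
m=(abs(Z)<8)&(P[...,1]>100);pl('table',P[m],2)
m=(abs(Z-112)<6)&(P[...,1]>195);pl('lamp',P[m],2)
o=get_obs();print(Ro.from_rotvec(o['tcp_rot']).as_matrix()[:,2])
```

```text
topface 3441 [2.000000e-03 1.200000e-03 2.930585e+02] [555.  95. 293.] [573. 125. 294.]
front 2533 [-4.050000e-02  2.700000e-03  1.274792e+02] [556. 127. 229.] [575. 128. 290.]
table 64395 [0.0006 0.0001 0.0086] [252. 100.  -1.] [869. 286.   1.]
lamp 7809 [6.000000e-04 6.300000e-03 1.119915e+02] [522. 197. 111.] [611. 249. 113.]
[-7.01546250e-04 -1.11203087e-03 -9.99999136e-01]
```

```bash
python3 -m jog '[[[3.5,-1.1,0,0,0,-0.006,15],[3.5,-1.1,30,0,0,-0.006,15],[3.5,-1.1,60,0,0,-0.006,15],[3.5,-1.1,90,0,0,-0.006,15],[3.5,-1.1,115,0,0,-0.006,15],[3.5,-1.1,135,0,0,-0.006,15],[3.5,-1.1,150,0,0,-0.006,15],[3.5,-1.1,160,0,0,-0.006,15],[3.5,-1.1,161,0,0,-0.006,15],[3.5,-1.1,161,0,0,-0.006,15],[3.5,-1.1,161,0,0,-0.006,15]]]' | tail -c 400
python3 - <<'E'
from h import *
p,d,P,M,c=cam('wrist');Z=P[...,2]
def pl(n,q,dep):
    q=q[np.isfinite(q).all(1)];o=[i for i in range(3) if i!=dep];m0=np.median(q,0)
    for _ in range(3):
        A=np.c_[q[:,o]-m0[o],np.ones(len(q))];k=np.linalg.lstsq(A,q[:,dep],rcond=None)[0];r=q[:,dep]-A@k;q=q[abs(r)<max(1.5*r.std(),.5)]
    print(n,len(q),k.round(4),m0.round(1))
pl('top',P[315:405,290:350].reshape(-1,3),2);pl('front',P[240:298,300:345].reshape(-1,3),1)
hsv=cv2.cvtColor(p,cv2.COLOR_RGB2HSV);h=hsv[...,0];o=get_obs();pos=np.array(o['position'])
g=(np.linalg.norm(P[...,:2]-pos[:2],axis=-1)<32)&(abs(Z-pos[2]-39)<6)&(h>45)&(h<85)&(hsv[...,1]>80);print(cv2.minAreaRect(P[g][:,:2].astype(np.float32)))
m=(abs(Z-112)<3)&(P[...,1]>150)&(abs(P[...,0]-565)<60);print('lamp',m.sum(),cv2.minAreaRect(P[m][:,:2].astype(np.float32)))
m=(P[...,1]>190)&(P[...,1]<206)&(Z>30)&(Z<105)&(abs(P[...,0]-565)<40);
if m.sum()>200: pl('lampfront',P[m],1)
y=(h>18)&(h<35)&(hsv[...,1]>150)&(abs(Z-12.5)<4)&(abs(P[...,1]-113)<83);q=P[y]
if len(q)>50: print('yel',len(q),np.polyfit(q[:,1],q[:,0],1),q.mean(0))
tgt(562.8,113,92.5,88.2)
p,d,P,M,c=cam('scene');save('s9',cv2.resize(p[150:360,230:510],(800,600),interpolation=cv2.INTER_CUBIC))
E
```

```text
time: 16.85
position: [563.8, 113.9, 94.3]
tcp_rot: [2.255, 2.186, 0.002]
contact_force: [0.1, 0.5, -0.7]
width: 29.3
grasp_force: 60.0
top 3409 [7.400000e-03 2.500000e-03 1.336434e+02] [563.7 116.2 133.6]
front 2539 [-3.240000e-02  1.000000e-03  1.331882e+02] [565.1 133.2 105.8]
((563.7379150390625, 115.28912353515625), (37.38312530517578, 21.492406845092773), 88.20685577392578)
lamp 18198 ((565.5641479492188, 205.19448852539062), (15.057531356811523, 89.15535736083984), 88.2989273071289)
lampfront 3753 [-2.950000e-02 -1.300000e-03  1.977656e+02] [565.2 197.2  87.8]
yel 1184 [2.53635659e-02 5.60441653e+02] [564.53758722 161.48888595  12.94769704]
t 16.9 pos [563.7 113.8  94.3] yaw 88.2 | shift [-0.9 -0.9  1.8] turn [ 0.002 -0.     0.   ] rows>= 0.0 q [ 0.11  0.58 -0.48  1.87  0.36  0.78 -0.59]
```

View pics/s9.png

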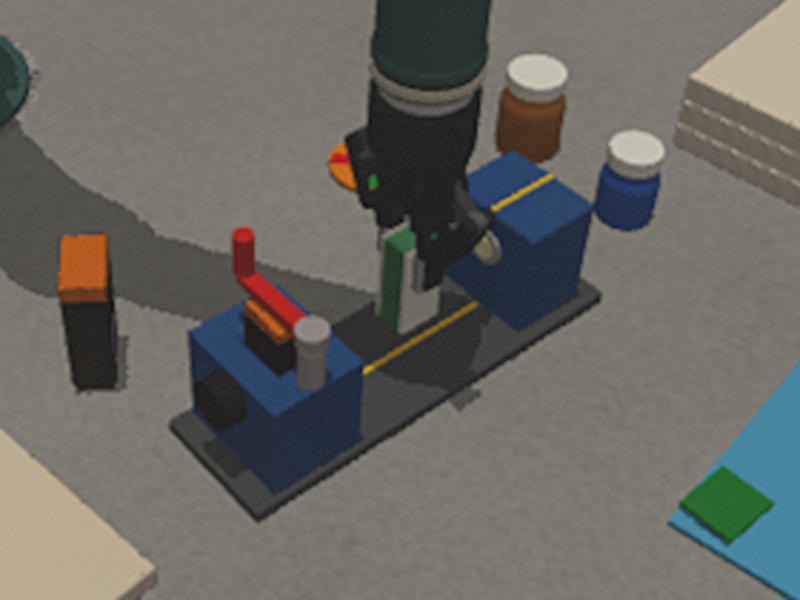

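The block hangs upright in the gap at (410,275), with its green faces toward lamp and lens, the lever shut over the cartridge, and the jars and coaster undisturbed. I'll make a small correction: about 2.4 mm in -y and 1.6 mm down.

```bash
python3 -m jog '[[[-1.2,-0.3,0.8,0,0,0,15],[-2.4,-0.7,1.6,0,0,0,15],[-2.4,-0.7,1.6,0,0,0,15],[-2.4,-0.7,1.6,0,0,0,15],[-2.4,-0.7,1.6,0,0,0,15],[-2.4,-0.7,1.6,0,0,0,15],[-2.4,-0.7,1.6,0,0,0,15]]]' | tail -c 400
python3 - <<'E'
from h import *
p,d,P,M,c=cam('wrist');Z=P[...,2]
print('top',np.nanmedian(P[315:405,290:350].reshape(-1,3),0),'front',np.nanmedian(P[240:298,300:345].reshape(-1,3),0))
m=(P[...,1]>190)&(P[...,1]<206)&(Z>30)&(Z<105)&(abs(P[...,0]-565)<40);print('lampfront',np.median(P[m],0))
hsv=cv2.cvtColor(p,cv2.COLOR_RGB2HSV);h=hsv[...,0];pos=np.array(get_obs()['position'])
g=(np.linalg.norm(P[...,:2]-pos[:2],axis=-1)<32)&(abs(Z-pos[2]-39)<6)&(h>45)&(h<85)&(hsv[...,1]>80);print(cv2.minAreaRect(P[g][:,:2].astype(np.float32)))
print(get_obs()['joint_velocities'])
E
```

```text
time: 17.65
position: [562.2, 111.4, 91.7]
tcp_rot: [-2.256, -2.187, -0.0]
contact_force: [-0.0, 0.2, -2.1]
width: 29.7
grasp_force: 60.0
top [562.29271444 113.67563264 131.02264626] front [563.61370139 130.62464179 103.38882451]
lampfront [564.9114489  197.2499381   87.15168263]
((562.27197265625, 112.68931579589844), (37.555946350097656, 21.524980545043945), 88.24114990234375)
[ 0.00023439  0.00182149  0.0006823  -0.00120555 -0.00093362  0.00111159
  0.00036057]
```

```bash
python3 -c "
from rig import *
print(finish_job())"
```

```text
the job is handed in; nothing more can be done
None
```

The job is handed in: the cartridge is home with the lever shut over it. The glass block, gripped by its frosted faces only, is held still in the beam, about 1 mm off centre by my last measurement.

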